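# Fit the splash insert kept behind the counter jars

## Task

The ribbed drip tray on the coffee counter is missing its splash insert, the finned steel piece with a black handle that stands at the back of the wooden board behind the canister, the squeeze bottle and the square tin. First stand all three of these on the black bar mat, leaving the insert alone until they are there; then set the insert fully home in the drip tray, its fins down between the tray's ribs, and only then put the three back upright on the board, each where it stood at the start. Knock nothing over, and leave the milk pitcher and the tamper where they are.

Things in the scene. Friction and masses are not known exactly. Their poses are not given: they have to be found in the camera images.
- insert_mid (a point): Loose steel insert, 90 x 49 x 66 mm tall, 0.25 kg. Point: its centre, 33 up. Three fins along its x, 5 thick, 26 tall, at y -22, 0, 22; cross bars on top to 32. Black handle bar along x over the middle fin, 84 long, 12 wide, 12 tall, centre 27 above the point: pinch across y. Stands on its fins, fins along the board's y, 5 mm behind the three taller things, which crowd a gripper there.
- canister_mid (a point): Round steel canister with a black lid, loose, 58 mm across at the lid (top 18 mm), 56 below, 110 tall, 0.32 kg. Point: its centre, 55 mm above its foot; z up. Starts at one of the three cork-coloured round spots on the board. Grip it round the upper half, so that the gripper's body stays above its top.
- bottle_mid (a point): White round squeeze bottle (rigid) with a conical nozzle, loose, 54 mm across up to 92 mm high, nozzle tip at 128 mm, 0.30 kg. Point: its axis, 64 mm above its foot; z up. Starts at another of the three spots. Grip it at about 80 mm above its foot, so that the gripper's body stays above the nozzle.
- tin_mid (a point): Square aluminium tin, loose, 52 x 52 mm (50 in the top 14 mm), 112 tall, 0.28 kg. Point: its centre, 56 mm above its foot; x and y square to its sides, z up. Starts at the remaining spot, nearly square to the board. Grip it round the upper half.
- board: Fixed wooden board, 140 (x) x 280 (y) mm, top at 14. Origin: centre of its underside, x away from the robot. Three round cork spots at x -28, y -92, 0, 92 mm bear the canister, bottle and tin in any order, some 35 mm free between neighbours: grip them across the board's y. The insert stands at x +33, y within 40.
- mat: Black ribbed rubber bar mat, fixed, 210 x 210 mm, top at 6 mm, empty at the start, to the left or right of the board: the side area. Origin: centre of its underside, axes along its sides.
- tray: Fixed steel drip tray, 114 (x) x 90 (y) mm, walls 20 high, floor at 5, on the other side of the board from the mat. Origin: centre of its underside. Four ribs along its x, 84 long, 5 thick, tops at 27, at y -33, -11, 11, 33 mm. The insert's fins go into the three 17 mm gaps, x along x either way round, feet on the floor: its centre is then 38 above this origin.
- pitcher_mid (a point): Steel milk pitcher, bystander behind the board, 84 mm across, 95 tall, with a handle. Point: its axis, 48 mm up. Not to be moved.
- tamper_mid (a point): Steel coffee tamper standing on its round foot, 56 mm across, 84 tall, bystander between robot and board. Point: its axis, 42 mm up. Not to be moved.
Not all that is in view belongs to the job. Of the things like the tray, leave any that is purple; of the rest the larger one is meant.

How it is judged:
On the way, in this order (a step that is already met when the one before it is completed fails the run):
1. canister, bottle and tin all stand upright on the mat, the insert still where it was (x of canister_mid in the frame of mat between -0.105 and 0.105 m and y of canister_mid in the frame of mat between -0.105 and 0.105 m and z of canister_mid in the frame of mat below 0.069 m and angle between each of canister_mid, bottle_mid, tin_mid's own z axis and vertical below 0.15 rad and x of bottle_mid in the frame of mat between -0.105 and 0.105 m and y of bottle_mid in the frame of mat between -0.105 and 0.105 m and z of bottle_mid in the frame of mat below 0.078 m and x of tin_mid in the frame of mat between -0.105 and 0.105 m and y of tin_mid in the frame of mat between -0.105 and 0.105 m and z of tin_mid in the frame of mat below 0.07 m and distance of insert_mid from where it was at the start of the episode below 0.02 m), for 0.2 s.
2. the insert is fully home in the drip tray while the three still stand on the mat (horizontal distance between insert_mid and tray below 0.014 m and z of insert_mid in the frame of tray below 0.044 m and angle between insert_mid's own z axis and vertical below 0.1 rad and angle between the x axis of insert_mid and the x axis of tray, either way round below 0.2 rad and x of canister_mid in the frame of mat between -0.105 and 0.105 m and y of canister_mid in the frame of mat between -0.105 and 0.105 m and z of canister_mid in the frame of mat below 0.069 m and angle between each of canister_mid, bottle_mid, tin_mid's own z axis and vertical below 0.15 rad and x of bottle_mid in the frame of mat between -0.105 and 0.105 m and y of bottle_mid in the frame of mat between -0.105 and 0.105 m and z of bottle_mid in the frame of mat below 0.078 m and x of tin_mid in the frame of mat between -0.105 and 0.105 m and y of tin_mid in the frame of mat between -0.105 and 0.105 m and z of tin_mid in the frame of mat below 0.07 m), for 0.2 s.
At the end, for the whole second after the job is handed in: The insert is home in the tray: centre within 14 mm of the tray's in plan, at most 6 mm above full depth, level, fins within 0.2 rad of the ribs. Canister, bottle and tin are each within 15 mm of where they started, upright within 0.1 rad. All released and at rest (horizontal distance between insert_mid and tray below 0.014 m and z of insert_mid in the frame of tray below 0.044 m and angle between each of insert_mid, canister_mid, bottle_mid, tin_mid's own z axis and vertical below 0.1 rad and angle between the x axis of insert_mid and the x axis of tray, either way round below 0.2 rad and linear speed of each of insert, canister, bottle, tin below 0.02 m/s and distance of each of canister_mid, bottle_mid, tin_mid from where it was at the start of the episode below 0.015 m); the robot touches nothing.
It fails at once if the canister, bottle or tin is knocked over (angle between any of canister_mid, bottle_mid, tin_mid's own z axis and vertical above 0.7 rad).
It fails at once if the milk pitcher or the tamper is moved more than 40 mm (distance of any of pitcher_mid, tamper_mid from where it was at the start of the episode above 0.04 m).
It also fails if it takes over 134 s, if anything falls off the work surface, if the arm or the gripper's body presses on something with over 40 N, if the wrist force passes 120 N, or if a joint passes its speed limit or range.

## Robot

A 6-joint arm with a two-finger parallel gripper is mounted at the origin on the work surface. World frame = base frame: x ahead of the robot, y to its left, z up, the work surface at z = 0. Lengths are in m, angles in rad, forces in N, time in s.
With the tool pointing down it reaches from about 0.4 to 0.825 m from the base axis. Payload 7 kg.
Tool frame: the origin (TCP) lies between the finger pads; the fingertips stand 11 mm ahead of it and the grasp point (between the pads) lies 8 mm behind it; z points along the fingers, y is the line along which they close (so a half turn about z gives the same grasp; the last joint's range is limited). The gripper opens to 88 mm and grips with 3 to 60 N. Pads are 19 mm wide; open, the fingers measure 130 mm over their backs; the gripper's body (78 mm by 193 mm) begins 47 mm behind the grasp point.
Start: joints at [1.528, 0.359, 0.012, 0, -1.224, -0.288], TCP at [0.219, 0.638, 0.238] pointing down, gripper open.
Joint ranges: [-3.07, 3.07], [-1.43, 2.12], [-1.02, 1.25], [-3.03, 1.67], [-3.05, -0], [-3.03, 3.03]. Speed limits (rad/s): [2.39, 2.39, 3.01, 3.14, 3.14, 3.14].

## Interface

Orientations are given as a unit quaternion [w, x, y, z].
In Python, from workcell import robot gives the robot as it stands.
- The arm moves only by the tool step_arm, never from a script. Its argument "plan" is one flat list of numbers, 6 for each row, row after row: the shift along the tool's x, y, z in m, then the turn, a rotation vector about the tool's x, y, z in degrees. In form: [dx, dy, dz, ax, ay, az, dx, dy, dz, ax, ay, az, ...]. A call has 1 to 10 rows; each row is the pose to reach, as a shift and turn from the pose commanded when the call began, along the tool's axes at that moment; what a row does not reach only later rows make up. A row lasts 1/8 s, in which the tool goes at most 62.5 mm and 10.7 degrees, less where a joint would pass 70% of its speed; a pose out of reach is approached as far as the arm can. A call with a gripper value outside its range is refused whole. "jaw" is the gripper command: -1 is fully open, 1 is shut, values between are in proportion, set as the call begins (left out, the last holds). The fingers move at their own pace and stop on an object; the grip force is fixed at half the most. Time passes only in rows, so rows that repeat a pose let the fingers close. It gives the time, the measured TCP pose, the force, the opening and the grip force at its end, in the units of the state.
- robot.state(): the state, without advancing time (a new reading comes with each control period).
- robot.capture(name): name is "side" or "top" or "wrist"; returns (picture, depth): 384x512x3 uint8, red, green, blue; 384x512 float32, m along the optical axis (not along the pixel's ray), 0 where there is no reading.
- robot.camera_params(name): a dict with "K" (3x3 intrinsics, pixels), "R" (3x3) and "t" (3): a world point X has camera coordinates R X + t. Camera axes: x right, y down, z forward; pixel columns grow to the right and rows downward; lengths in m; the calibration is good to about 2 mm. A picture is of the moment at which its call begins: read the wrist's pose just before it. camera_params takes no time and is no camera call; for the wrist camera it gives the pose at the moment of the call.
- robot.sign_off(): hands the job in; it is judged then, once.
The state is a dict: "time": time; "joint_positions": joint angles; "dq": joint speeds; "joint_efforts": joint torques, N m; "eef_pos": TCP position; "tcp_rot": TCP orientation; "ft_force": force on the tool from outside, world axes, zero at the start; "torque": the same for the moment, N m; "width": opening from 0.0 (shut) to 1.0 (fully open); "finger_force": force on a finger pad.
Only numpy, scipy, OpenCV 4.12 (cv2) and the standard library are available. Lean on these libraries where they do the work, as an engineer would, in place of code of your own. Each camera call takes 0.05 s, during which the arm holds its last target. There are 200 camera calls.

## Working session

There is one attempt and no reset: what is moved stays moved. The work goes in short steps, Python scripts to look and compute and a tool call to move; the robot and the scene stay as the last step left them, time stands still between calls to the robot, and variables do not carry over. Pictures are saved under pics/ and viewed, at most 14 in all, crops included, and the job is handed in when it is done.

Besides the shell and the picture viewer there is one more tool, called after "Call:" as a command line: name --argument value ..., lists and objects as JSON in quotes. step_arm: Moves the arm, as the interface text tells. Its arguments: {"type":"object","properties":{"plan":{"type":"array","items":{"type":"number"}},"jaw":{"type":"number"}},"required":["plan"]}

```bash
ls; mkdir -p pics
python3 - <<'E'
from workcell import robot
import cv2,numpy as np
s=robot.state();print(s)
for n in("top","side"):
    c,d=robot.capture(n);p=robot.camera_params(n);cv2.imwrite(f"pics/{n}0.png",c[:,:,::-1]);np.savez(f"pics/{n}0.npz",c=c,d=d,**p);print(n,p)
E
```

```text
pics
{'time': 0.0, 'joint_positions': array([ 1.52807969e+00,  3.59371489e-01,  1.10598348e-02, -3.42118192e-04,
       -1.22412366e+00, -2.88101788e-01]), 'dq': array([ 0.00080592,  0.00051551, -0.00170297, -0.00122316, -0.00041826,
        0.00062373]), 'joint_efforts': array([ 9.17509860e-04, -5.82721531e+01,  2.93050039e+01,  6.99746042e+00,
        6.99714728e-03, -1.45507329e-04]), 'eef_pos': array([0.21912396, 0.6379358 , 0.23663452]), 'tcp_rot': array([ 8.33016135e-04,  9.86341122e-01, -1.64713369e-01, -5.93321910e-05]), 'ft_force': array([ 0.59921252, -0.11431311,  0.75404372]), 'torque': array([-0.02271947, -0.02560572, -0.00513468]), 'finger_force': 0.0, 'width': 1.0027699771442362}
top {'K': array([[410.70802968,   0.        , 257.03850094],
       [  0.        , 410.70802968, 190.36360022],
       [  0.        ,   0.        ,   1.        ]]), 'R': array([[-0.01582241, -0.9998635 , -0.00475736],
       [-0.99803827,  0.01608142, -0.06050612],
       [ 0.06057437,  0.00379068, -0.99815649]]), 't': array([0.01658027, 0.54723552, 1.23069481])}
side {'K': array([[370.81233306,   0.        , 259.18479892],
       [  0.        , 370.81233306, 197.97080106],
       [  0.        ,   0.        ,   1.        ]]), 'R': array([[ 0.99019604, -0.13965809, -0.00272375],
       [-0.07069263, -0.48421259, -0.87208986],
       [ 0.12047553,  0.86373247, -0.48933819]]), 't': array([-0.51828298,  0.12983784,  0.93873439])}
```

View pics/top0.png

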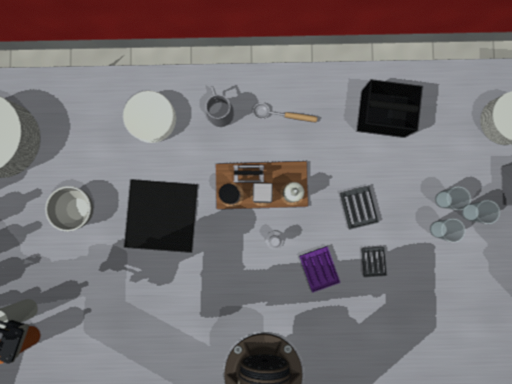

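View pics/side0.png

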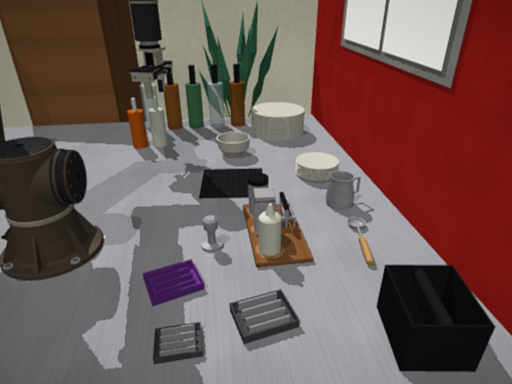

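The top view shows these candidates for the tray: purple at (319,269), a small grey one at (374,261) and a large grey one at (360,207). I choose the large grey one. The mat is at (162,215). On the board, the canister's black lid is at (229,194), the tin at (262,192) and the bottle at (293,191). The insert handle is at (249,172), the pitcher at (219,108) and the tamper at (276,239).

```bash
cat > h.py <<'E'
import numpy as np,cv2
def cloud(d,p):
    v,u=np.mgrid[:d.shape[0],:d.shape[1]];K=p["K"]
    c=np.stack([(u-K[0,2])/K[0,0]*d,(v-K[1,2])/K[1,1]*d,d],-1)
    return (c-p["t"])@p["R"]
def rect(P,m):
    q=(P[m][:,:2]*1000).astype(np.float32);(c,s,a)=cv2.minAreaRect(q);return np.round(c,1),np.round(s,1),round(a,2),len(q)
E
python3 - <<'E'
from h import *
z=np.load("pics/top0.npz");c=z["c"].astype(int);P=cloud(z["d"],z)
v,u=np.mgrid[:384,:512]
def box(x0,x1,y0,y1):return (u>=x0)&(u<=x1)&(v>=y0)&(v<=y1)
Z=P[...,2]
print("table z",np.median(Z[box(200,340,215,225)]))
r,g,b=c[...,0],c[...,1],c[...,2]
print("board",rect(P,box(205,315,150,215)&(Z>.008)&(Z<.02)&(r>b+25)))
print("mat",rect(P,box(115,205,172,258)&(Z>.0035)&(Z<.012)&(r<25)),np.median(Z[190:230,140:180]))
for n,bx in dict(canister=(212,247,175,212),tin=(248,275,178,206),bottle=(278,308,176,206)).items():
    for lo,hi in((.095,.112),(.115,.15)):
        m=box(*bx)&(Z>lo)&(Z<hi)
        if m.sum()>3: print(n,lo,rect(P,m),P[m].mean(0).round(4),np.median(Z[m]).round(4))
m=box(225,275,155,184)&(Z>.067)&(Z<.09);print("handle",rect(P,m),np.median(Z[m]))
m=box(225,275,155,184)&(Z>.035)&(Z<.09);print("insert",rect(P,m))
for n,bx in dict(tray=(332,386,180,234),small=(355,392,240,282),purple=(293,346,240,297)).items():
    m=box(*bx)&(Z>.012)&(Z<.04);print(n,rect(P,m),np.percentile(Z[m],[5,50,95]).round(4))
for n,bx in dict(tamper=(264,288,226,250),pitcher=(200,240,85,128)).items():
    m=box(*bx)&(Z>.03);print(n,rect(P,m),P[m].max(0).round(3))
im=z["c"][:,:,::-1]
cv2.imwrite("pics/crop.png",cv2.resize(im[145:300,205:400],None,fx=4,fy=3.8,interpolation=cv2.INTER_CUBIC))
E
```

```text
table z 0.0007303104631673379
board (array([564.6,  -5.4]), array([138.5, 277.7]), 0.84, 2502)
mat (array([476.5, 303.5]), array([201.3, 202.3]), 84.67, 1348) 0.00668319682799072
canister 0.115 (array([533.5,  85.4]), array([55.4, 53.1]), 89.42, 332) [0.5337 0.0863 0.1245] 0.1245
tin 0.095 (array([544.8, -21.9]), array([66.1, 31. ]), 35.89, 8) [ 0.5455 -0.0202  0.1091] 0.1111
tin 0.115 (array([536.3,  -9.1]), array([50.3, 50.9]), 88.95, 329) [ 0.535  -0.0078  0.1265] 0.1265
bottle 0.095 (array([535.7, -96.5]), array([51. , 50.7]), 89.62, 89) [ 0.5338 -0.0957  0.1086] 0.1097
bottle 0.115 (array([534.9, -94.8]), array([38.6, 38.8]), 62.41, 115) [ 0.5368 -0.0957  0.1228] 0.1189
handle (array([597.1,  32.9]), array([81. , 12.1]), 89.45, 122) 0.08033006886988345
insert (array([597.6,  32.4]), array([86.7, 48.1]), 89.33, 288)
tray (array([ 490.3, -297.9]), array([114.4,  98.2]), 11.85, 501) [0.0137 0.0225 0.0301]
small (array([ 326.6, -341.6]), array([85.9, 68.7]), 3.3, 253) [0.0131 0.0178 0.0239]
purple (array([ 307.8, -176.7]), array([114.6,  90.5]), 18.49, 428) [0.0136 0.0228 0.0305]
tamper (array([397. , -42.1]), array([34.3, 32.4]), 44.04, 128) [ 0.415 -0.025  0.089]
pitcher (array([668.3,  56.9]), array([399.1,  81.1]), 26.79, 436) [0.852 0.156 1.262]
```

View pics/crop.png

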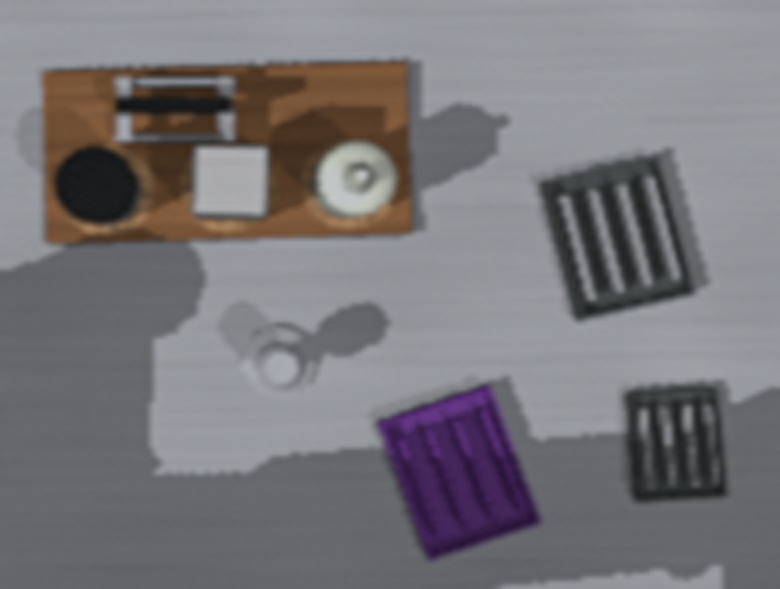

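The crop confirms the choice. The large grey tray at crop (625,235) measures about 114 mm, while the small one is 86 x 69 mm and the other is purple. The heights and sizes of the three things agree with the description. I'll move towards the bottle first, levelling the tool yaw to 0 on the way.

Call:
step_arm --plan '[0.0376,0.0414,0,0,0,-1.9,0.0752,0.0828,0,0,0,-3.8,0.1128,0.1242,0,0,0,-5.7,0.1504,0.1656,0,0,0,-7.6,0.188,0.207,0,0,0,-9.5,0.2256,0.2484,0,0,0,-11.4,0.2632,0.2898,0,0,0,-13.3,0.3008,0.3312,0,0,0,-15.2,0.3384,0.3726,0,0,0,-17.1,0.376,0.414,0,0,0,-19]' --jaw -0.6

```text
time: 1.35
eef_pos: [0.4406, 0.1229, 0.2376]
tcp_rot: [-0.0, 1.0, 0.001, 0.0]
ft_force: [-0.6, 0.0, -0.1]
width: 0.798
finger_force: 0.0
```

Call:
step_arm --plan '[0.024,0.055,0,0,0,0,0.047,0.11,0,0,0,0,0.071,0.165,0,0,0,0,0.0945,0.22,0,0,0,0,0.0945,0.22,0,0,0,0,0.0945,0.22,0.04,0,0,0,0.0945,0.22,0.08,0,0,0,0.0945,0.22,0.08,0,0,0]'

```text
time: 2.35
eef_pos: [0.5326, -0.0949, 0.155]
tcp_rot: [0.0, 1.0, 0.0, -0.003]
ft_force: [0.0, 0.1, 0.5]
width: 0.802
finger_force: 0.0
```

Run:
```python
from workcell import robot
from h import *
s=robot.state();print(s["eef_pos"].round(4),s["tcp_rot"].round(4))
c,d=robot.capture("wrist");cv2.imwrite("pics/w1.png",c[:,:,::-1])
```

```text
[ 0.5326 -0.0949  0.155 ] [ 2.0e-04  1.0e+00  4.0e-04 -3.2e-03]
```

View pics/w1.png

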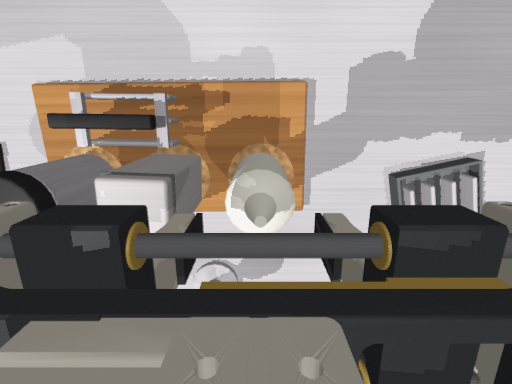

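The wrist picture shows the bottle's nozzle at (262,215), centred between the fingers (197 to 318), and the left finger clear of the tin. I'll descend and grip.

Call:
step_arm --plan '[0,0,0.025,0,0,0,0,0,0.05,0,0,0,0,0,0.068,0,0,0,0,0,0.068,0,0,0,0,0,0.068,0,0,0]'

```text
time: 3.02
eef_pos: [0.5364, -0.0949, 0.0915]
tcp_rot: [-0.0, 1.0, 0.001, 0.001]
ft_force: [0.8, -0.3, 0.3]
width: 0.798
finger_force: 0.0
```

Call:
step_arm --plan '[0,0,0,0,0,0,0,0,0,0,0,0,0,0,0,0,0,0,0,0,0,0,0,0,0,0,0,0,0,0]' --jaw 1

```text
time: 3.65
eef_pos: [0.5356, -0.0953, 0.0902]
tcp_rot: [0.0, 1.0, 0.001, 0.001]
ft_force: [-1.0, 0.2, 5.2]
width: 0.606
finger_force: 30.0
```

Call:
step_arm --plan '[0,0,-0.03,0,0,0,0,0,-0.08,0,0,0,0,0,-0.13,0,0,0,0,-0.025,-0.145,0,0,0,0.001,-0.075,-0.145,0,0,0,0.002,-0.13,-0.145,0,0,0,0.003,-0.185,-0.145,0,0,0,0.004,-0.24,-0.145,0,0,0,0.005,-0.295,-0.145,0,0,0,0.006,-0.345,-0.145,0,0,0]'

```text
time: 4.9
eef_pos: [0.5399, 0.2516, 0.2337]
tcp_rot: [0.0, 1.0, 0.001, -0.001]
ft_force: [1.2, -0.6, -2.0]
width: 0.606
finger_force: 30.0
```

Call:
step_arm --plan '[0,-0.035,0,0,0,0,0,-0.048,0.02,0,0,0,0,-0.048,0.07,0,0,0,0,-0.048,0.115,0,0,0,0,-0.048,0.14,0,0,0,0,-0.048,0.151,0,0,0,0,-0.048,0.152,0,0,0,0,-0.048,0.152,0,0,0]'

```text
time: 5.9
eef_pos: [0.541, 0.298, 0.083]
tcp_rot: [-0.0, 1.0, 0.0, 0.0]
ft_force: [-0.4, 0.1, -3.2]
width: 0.606
finger_force: 30.0
```

Call:
step_arm --plan '[0,0,0.002,0,0,0,0,0,0.002,0,0,0]'

```text
time: 6.15
eef_pos: [0.5411, 0.2982, 0.0818]
tcp_rot: [-0.001, 1.0, 0.001, 0.001]
ft_force: [-2.1, -0.9, 4.9]
width: 0.604
finger_force: 30.0
```

Call:
step_arm --plan '[0,0,0,0,0,0,0,0,0,0,0,0,0,0,0,0,0,0,0,0,-0.03,0,0,0,0,0,-0.08,0,0,0,0,0,-0.13,0,0,0,0,0,-0.13,0,0,0]' --jaw -0.6

```text
time: 7.02
eef_pos: [0.5428, 0.2993, 0.2154]
tcp_rot: [-0.003, 1.0, 0.001, 0.003]
ft_force: [-0.0, -0.4, -0.4]
width: 0.801
finger_force: 0.0
```

Call:
step_arm --plan '[0,0.03,0,0,0,0,-0.001,0.085,0,0,0,0,-0.002,0.14,0,0,0,0,-0.003,0.195,0,0,0,0,-0.004,0.25,0,0,0,0,-0.005,0.29,0,0,0,0,-0.0055,0.3055,0,0,0,0,-0.0055,0.3055,0.02,0,0,0,-0.0055,0.3055,0.05,0,0,0,-0.0055,0.3055,0.06,0,0,0]'

```text
time: 8.28
eef_pos: [0.534, -0.0081, 0.1485]
tcp_rot: [0.0, 1.0, 0.0, -0.002]
ft_force: [-0.3, -0.0, -0.3]
width: 0.801
finger_force: 0.0
```

Call:
step_arm --plan '[0,0,0.02,0,0,0,0,0,0.05,0,0,0,0,0,0.067,0,0,0,0,0,0.067,0,0,0,0,0,0.067,0,0,0]'

```text
time: 8.9
eef_pos: [0.5361, -0.0075, 0.0844]
tcp_rot: [-0.0, 1.0, 0.001, 0.0]
ft_force: [-0.4, 0.7, -0.7]
width: 0.798
finger_force: 0.0
```

Call:
step_arm --plan '[0,0,0,0,0,0,0,0,0,0,0,0,0,0,0,0,0,0,0,0,0,0,0,0,0,0,0,0,0,0]' --jaw 1

```text
time: 9.52
eef_pos: [0.5359, -0.0075, 0.0841]
tcp_rot: [-0.0, 1.0, 0.001, 0.001]
ft_force: [-1.5, 1.3, 5.9]
width: 0.596
finger_force: 29.7
```

Call:
step_arm --plan '[0,0,-0.03,0,0,0,0,0,-0.08,0,0,0,0,0,-0.13,0,0,0,-0.003,-0.025,-0.145,0,0,0,-0.015,-0.075,-0.145,0,0,0,-0.026,-0.13,-0.145,0,0,0,-0.037,-0.185,-0.145,0,0,0,-0.05,-0.24,-0.145,0,0,0,-0.06,-0.29,-0.145,0,0,0,-0.0625,-0.3115,-0.145,0,0,0]'

```text
time: 10.78
eef_pos: [0.4715, 0.3057, 0.2275]
tcp_rot: [0.0, 1.0, 0.001, -0.001]
ft_force: [0.1, -0.3, -3.3]
width: 0.594
finger_force: 29.7
```

Call:
step_arm --plan '[0,0,0.02,0,0,0,0,0,0.07,0,0,0,0,0,0.12,0,0,0,0,0,0.143,0,0,0,0,0,0.153,0,0,0,0,0,0.154,0,0,0,0,0,0.154,0,0,0]'

```text
time: 11.65
eef_pos: [0.4729, 0.3026, 0.0754]
tcp_rot: [0.001, 1.0, 0.0, -0.0]
ft_force: [-1.8, -4.5, 4.1]
width: 0.593
finger_force: 29.8
```

Call:
step_arm --plan '[0,0,0,0,0,0,0,0,0,0,0,0,0,0,0,0,0,0,0,0,-0.03,0,0,0,0,0,-0.08,0,0,0,0,0,-0.13,0,0,0,0,0,-0.13,0,0,0]' --jaw -0.6

```text
time: 12.52
eef_pos: [0.4746, 0.3057, 0.2092]
tcp_rot: [-0.003, 1.0, 0.001, 0.003]
ft_force: [-0.2, 0.3, -0.0]
width: 0.805
finger_force: 0.0
```

Call:
step_arm --plan '[0.008,0.03,0,0,0,0,0.023,0.083,0,0,0,0,0.038,0.136,0,0,0,0,0.053,0.19,0,0,0,0,0.061,0.217,0,0,0,0,0.061,0.217,0.01,0,0,0,0.061,0.217,0.04,0,0,0,0.061,0.217,0.06,0,0,0,0.061,0.217,0.08,0,0,0,0.061,0.217,0.1,0,0,0]'

```text
time: 13.78
eef_pos: [0.5334, 0.0875, 0.1031]
tcp_rot: [0.0, 1.0, 0.001, -0.0]
ft_force: [0.8, -0.5, -0.4]
width: 0.802
finger_force: 0.0
```

Call:
step_arm --plan '[0,0,0.019,0,0,0,0,0,0.019,0,0,0,0,0,0.019,0,0,0]'

```text
time: 14.15
eef_pos: [0.5341, 0.0873, 0.0858]
tcp_rot: [0.0, 1.0, 0.001, 0.0]
ft_force: [0.0, -0.2, 0.2]
width: 0.803
finger_force: 0.0
```

Call:
step_arm --plan '[0,0,0,0,0,0,0,0,0,0,0,0,0,0,0,0,0,0,0,0,0,0,0,0,0,0,0,0,0,0]' --jaw 1

```text
time: 14.78
eef_pos: [0.5346, 0.0872, 0.0863]
tcp_rot: [-0.0, 1.0, 0.001, 0.001]
ft_force: [-1.0, 3.0, 6.6]
width: 0.656
finger_force: 30.0
```

Call:
step_arm --plan '[0,0,-0.03,0,0,0,0,0,-0.08,0,0,0,0,0,-0.13,0,0,0,-0.015,-0.025,-0.145,0,0,0,-0.042,-0.073,-0.145,0,0,0,-0.07,-0.122,-0.145,0,0,0,-0.098,-0.171,-0.145,0,0,0,-0.12,-0.21,-0.145,0,0,0,-0.128,-0.222,-0.145,0,0,0,-0.128,-0.222,-0.125,0,0,0]'

```text
time: 16.02
eef_pos: [0.4053, 0.3097, 0.2107]
tcp_rot: [-0.0, 1.0, 0.001, 0.0]
ft_force: [0.0, 0.0, -4.8]
width: 0.655
finger_force: 30.0
```

Call:
step_arm --plan '[0,0,0.05,0,0,0,0,0,0.1,0,0,0,0,0,0.123,0,0,0,0,0,0.133,0,0,0,0,0,0.134,0,0,0,0,0,0.134,0,0,0]'

```text
time: 16.77
eef_pos: [0.406, 0.3078, 0.0776]
tcp_rot: [0.0, 1.0, 0.0, 0.0]
ft_force: [-1.8, -3.5, 5.1]
width: 0.654
finger_force: 30.0
```

Call:
step_arm --plan '[0,0,0,0,0,0,0,0,0,0,0,0,0,0,0,0,0,0,0,0,-0.03,0,0,0,0,0,-0.08,0,0,0,0,0,-0.13,0,0,0,0,0,-0.16,0,0,0]' --jaw -0.6

```text
time: 17.65
eef_pos: [0.4063, 0.3093, 0.2395]
tcp_rot: [-0.001, 1.0, 0.001, 0.001]
ft_force: [0.9, 0.7, -0.9]
width: 0.797
finger_force: 0.0
```

Run:
```python
from workcell import robot
from h import *
s=robot.state();print(s["joint_positions"].round(3))
c,d=robot.capture("side");cv2.imwrite("pics/s1.png",c[:,:,::-1])
```

```text
[ 1.036e+00  8.300e-02 -3.440e-01  1.000e-03 -1.141e+00  5.360e-01]
```

View pics/s1.png

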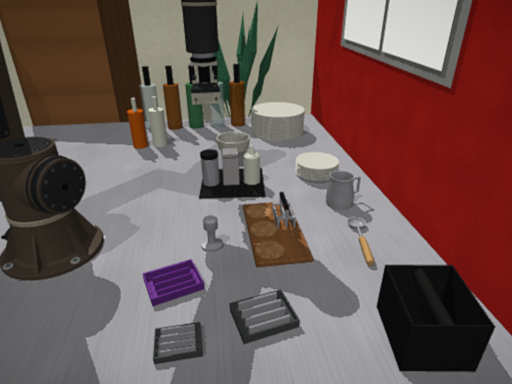

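All three stand upright on the mat at (210,165), (231,167) and (252,165), and the insert is still on the board. I'll move on to the insert, turning the tool a quarter turn.

Call:
step_arm --plan '[0.019,0.0275,0,0,0,9,0.038,0.055,0,0,0,18,0.057,0.0825,0,0,0,27,0.076,0.11,0,0,0,36,0.096,0.1375,0,0,0,45,0.115,0.165,0,0,0,54,0.134,0.1925,0,0,0,63,0.153,0.22,0,0,0,72,0.172,0.2475,0,0,0,81,0.191,0.275,0,0,0,90.5]' --jaw -0.3

```text
time: 18.95
eef_pos: [0.5976, 0.0329, 0.2363]
tcp_rot: [-0.0, -0.702, 0.712, 0.0]
ft_force: [-0.0, -0.0, 0.1]
width: 0.651
finger_force: 0.0
```

Call:
step_arm --plan '[0,0,0.03,0,0,0,0,0,0.07,0,0,0,0,0,0.09,0,0,0,0,0,0.09,0,0,0,0,0,0.09,0,0,0]'

```text
time: 19.58
eef_pos: [0.5976, 0.034, 0.1475]
tcp_rot: [0.0, -0.704, 0.71, -0.0]
ft_force: [0.1, -0.8, 0.2]
width: 0.65
finger_force: 0.0
```

Run:
```python
from workcell import robot
from h import *
s=robot.state();print(s["eef_pos"].round(4),s["tcp_rot"].round(4))
p=robot.camera_params("wrist");c,d=robot.capture("wrist");cv2.imwrite("pics/w2.png",c[:,:,::-1])
P=cloud(d,p);m=(abs(P[...,2]-.08)<.004)&(abs(P[...,0]-.597)<.03)&(abs(P[...,1]-.033)<.07)&(d>0)&(c.max(2)<70)
print(rect(P,m) if m.sum()>5 else m.sum(), np.median(P[m],0))
```

```text
[0.5976 0.034  0.1475] [ 4.000e-04 -7.044e-01  7.098e-01 -4.000e-04]
(array([596.6,  27.7]), array([72.4, 11.2]), 89.37, 1127) [0.59703819 0.02529364 0.08001745]
```

View pics/w2.png

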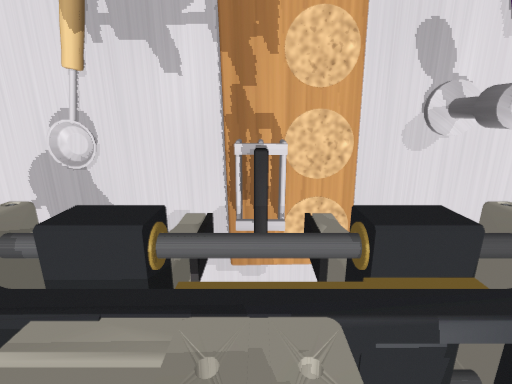

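The handle lies centred between the fingers at (261,190). Its measured x is 0.597, its top is at 0.080 and its yaw is 89.4°. I'll descend and grip.

Call:
step_arm --plan '[0,0,0.03,0,0,0,0,0,0.06,0,0,0,0,0,0.078,0,0,0,0,0,0.082,0,0,0,0,0,0.082,0,0,0]'

```text
time: 20.25
eef_pos: [0.5976, 0.0341, 0.0656]
tcp_rot: [0.001, -0.704, 0.71, -0.0]
ft_force: [0.8, 0.4, 0.7]
width: 0.652
finger_force: 0.0
```

Call:
step_arm --plan '[0,0,0,0,0,0,0,0,0,0,0,0,0,0,0,0,0,0,0,0,0,0,0,0,0,0,0,0,0,0,0,0,0,0,0,0,0,0,0,0,0,0]' --jaw 1

```text
time: 21.12
eef_pos: [0.5968, 0.0338, 0.0645]
tcp_rot: [-0.0, -0.704, 0.71, 0.0]
ft_force: [-1.2, 0.4, 1.0]
width: 0.136
finger_force: 30.0
```

Call:
step_arm --plan '[0,0,-0.03,0,0,0,0,0,-0.08,0,0,0,0,0,-0.13,0,0,0,0.03,0,-0.165,0,0,8,0.07,-0.0005,-0.172,0,0,18,0.11,-0.001,-0.172,0,0,28,0.15,-0.0013,-0.172,0,0,38,0.19,-0.0017,-0.172,0,0,48,0.23,-0.002,-0.172,0,0,58,0.27,-0.0024,-0.172,0,0,68]'

```text
time: 22.38
eef_pos: [0.5969, -0.2374, 0.2361]
tcp_rot: [-0.0, -0.184, 0.983, 0.0]
ft_force: [0.6, -0.1, -1.3]
width: 0.138
finger_force: 30.0
```

Call:
step_arm --plan '[0.006,-0.018,0,0,0,5,0.013,-0.035,0,0,0,9.1,0.013,-0.035,0,0,0,9.1,0.013,-0.035,0,0,0,9.1,0.013,-0.035,0,0,0,9.1]'

```text
time: 23.0
eef_pos: [0.5981, -0.2728, 0.2365]
tcp_rot: [-0.0, -0.109, 0.994, 0.0]
ft_force: [0.2, -0.3, -1.7]
width: 0.137
finger_force: 30.0
```

Run:
```python
from workcell import robot
from h import *
s=robot.state();print(s["eef_pos"].round(4),s["tcp_rot"].round(4),s["joint_positions"].round(2))
p=robot.camera_params("wrist");c,d=robot.capture("wrist");cv2.imwrite("pics/w3.png",c[:,:,::-1]);np.savez("pics/w3.npz",c=c,d=d,**p)
P=cloud(d,p);Z=P[...,2];near=(np.hypot(P[...,0]-.49,P[...,1]+.298)<.085)&(d>0)
for lo,hi in((.012,.0235),(.0245,.03),(.012,.03)):
    m=near&(Z>lo)&(Z<hi);print(lo,rect(P,m),np.median(Z[m]))
```

```text
[ 0.5981 -0.2728  0.2365] [-0.000e+00 -1.091e-01  9.940e-01  1.000e-04] [-0.13  0.33 -0.03 -0.   -1.21 -1.22]
0.012 (array([ 490.4, -299.7]), array([113.3,  90.1]), 12.52, 1194) 0.019750637320922276
0.0245 (array([ 490.7, -299.7]), array([82. , 71.1]), 12.53, 1107) 0.026721459630468427
0.012 (array([ 490.4, -299.7]), array([113.3,  90.1]), 12.52, 2328) 0.022083583568694963
```

View pics/w3.png

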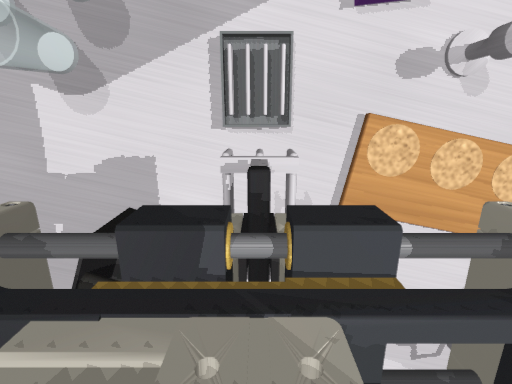

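The tray is squarely ahead at (257,80). It measures 113 x 90 mm, with centre (0.4905, -0.2997) and yaw 12.5°, and the tool yaw already matches. I'll go above it and stop short.

Call:
step_arm --plan '[0.03,-0.001,0,0,0,0,0.07,-0.002,0,0,0,0,0.105,-0.003,0.02,0,0,0,0.11,-0.003,0.06,0,0,0,0.11,-0.003,0.1,0,0,0,0.11,-0.003,0.13,0,0,0,0.11,-0.003,0.145,0,0,0,0.11,-0.003,0.145,0,0,0,0.11,-0.003,0.145,0,0,0]'

```text
time: 24.18
eef_pos: [0.4922, -0.3004, 0.0929]
tcp_rot: [0.001, -0.109, 0.994, -0.0]
ft_force: [0.1, -0.0, -2.1]
width: 0.137
finger_force: 30.0
```

Run:
```python
from workcell import robot
from h import *
s=robot.state();print(s["eef_pos"].round(4),s["tcp_rot"].round(4))
e=s["eef_pos"]-[.4915,-.2995,0];x=np.array([-.976,-.217]);y=np.array([-.217,.976]);print("err tool xy",e[:2]@x,e[:2]@y)
c,d=robot.capture("wrist");cv2.imwrite("pics/w4.png",c[:,:,::-1])
```

```text
[ 0.4922 -0.3004  0.0929] [ 9.000e-04 -1.087e-01  9.941e-01 -5.000e-04]
err tool xy -0.0005321691907006649 -0.0009943859514261082
```

View pics/w4.png

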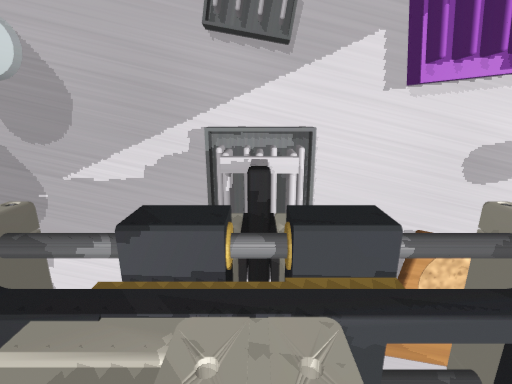

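The insert hangs centred over the tray, with its ribs between columns 218 and 303 around the handle at 259. I'll correct by 1 mm and lower it.

Call:
step_arm --plan '[0,0.001,0.01,0,0,0,0,0.001,0.018,0,0,0,0,0.001,0.025,0,0,0,0,0.001,0.031,0,0,0,0,0.001,0.036,0,0,0,0,0.001,0.036,0,0,0]'

```text
time: 24.98
eef_pos: [0.491, -0.2991, 0.0554]
tcp_rot: [-0.0, -0.108, 0.994, 0.0]
ft_force: [0.0, 0.6, -2.2]
width: 0.134
finger_force: 30.0
```

Call:
step_arm --plan '[0,0,0.001,0,0,0,0,0,0.001,0,0,0]'

```text
time: 25.22
eef_pos: [0.4913, -0.2992, 0.0552]
tcp_rot: [0.0, -0.109, 0.994, -0.0]
ft_force: [-2.0, 1.6, 4.9]
width: 0.135
finger_force: 30.0
```

Call:
step_arm --plan '[0,0,0,0,0,0,0,0,0,0,0,0,0,0,0,0,0,0,0,0,0,0,0,0,0,0,-0.03,0,0,0,0,0,-0.08,0,0,0,0,0,-0.13,0,0,0,0,0,-0.18,0,0,0,0,0,-0.181,0,0,0]' --jaw -0.4

```text
time: 26.35
eef_pos: [0.4931, -0.3, 0.2403]
tcp_rot: [0.004, -0.109, 0.994, -0.002]
ft_force: [0.6, 0.4, -0.6]
width: 0.699
finger_force: 0.0
```

Run:
```python
from workcell import robot
from h import *
s=robot.state();print(s["eef_pos"].round(4),s["tcp_rot"].round(4))
p=robot.camera_params("wrist");c,d=robot.capture("wrist");cv2.imwrite("pics/w5.png",c[:,:,::-1])
P=cloud(d,p);Z=P[...,2];near=(np.hypot(P[...,0]-.49,P[...,1]+.298)<.085)&(d>0)
m=near&(Z>.06)&(Z<.08);print("handle z",rect(P,m),np.median(Z[m]))
c,d=robot.capture("top");p=robot.camera_params("top");np.savez("pics/top1.npz",c=c,d=d,**p);cv2.imwrite("pics/top1.png",c[:,:,::-1])
P=cloud(d,p);Z=P[...,2]
for n,x,y in(("bottle",.541,.298),("tin",.473,.303),("can",.406,.308)):
    m=(np.hypot(P[...,0]-x,P[...,1]-y)<.034)&(Z>.09)&(d>0);print(n,rect(P,m) if m.sum()>5 else 0,P[m].mean(0).round(4))
```

```text
[ 0.4931 -0.3     0.2403] [ 0.0037 -0.1087  0.9941 -0.0018]
handle z (array([ 491.1, -298.8]), array([83.2, 11.1]), 12.36, 671) 0.0710477674763784
bottle (array([541. , 295.7]), array([51.7, 52.2]), 60.33, 286) [0.5408 0.2934 0.1071]
tin (array([471.8, 299.2]), array([50. , 50.5]), 89.46, 362) [0.472  0.298  0.1164]
can (array([405. , 304.1]), array([57.2, 54.8]), 88.57, 363) [0.4041 0.3021 0.1153]
```

View pics/w5.png

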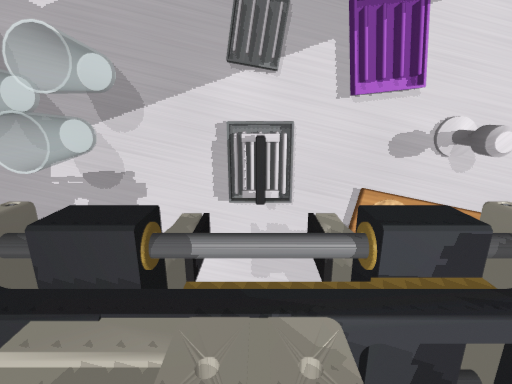

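The insert is home: its handle top is at 0.071 (expected 0.071), its centre (0.491, -0.299) and its yaw 12.4°, and the picture shows it sitting in the tray at (261,165). Next I bring back the canister, then the tin, then the bottle.

Call:
step_arm --plan '[-0.003,0.038,0,0,0,-10.5,-0.006,0.076,0,0,0,-21,-0.009,0.114,0,0,0,-31.5,-0.012,0.152,0,0,0,-42,-0.015,0.19,0,0,0,-52.5,-0.018,0.228,0,0,0,-63,-0.021,0.266,0,0,0,-73.5,-0.024,0.305,0,0,0,-84,-0.024,0.305,0,0,0,-84,-0.024,0.305,0,0,0,-84]' --jaw -0.6

```text
time: 27.7
eef_pos: [0.4482, 0.0037, 0.2346]
tcp_rot: [0.001, 0.745, -0.667, -0.0]
ft_force: [-0.1, -0.7, -0.5]
width: 0.802
finger_force: 0.0
```

```bash
cat > go.py <<'E'
import sys
from workcell import robot
from h import *
from scipy.spatial.transform import Rotation as T
s=robot.state();q=s["tcp_rot"];R=T.from_quat([q[1],q[2],q[3],q[0]])
G=T.from_quat([1,0,0,0]);t=np.array([float(a) for a in sys.argv[1:4]])
print(s["time"],s["eef_pos"].round(4),"shift",R.inv().apply(t-s["eef_pos"]).round(4),"turn",np.degrees((R.inv()*G).as_rotvec()).round(2))
E
python3 go.py .406 .308 .235
```

```text
27.7 [0.4482 0.0037 0.2346] shift [-0.3071  0.008  -0.0005] turn [ 1.10e-01  5.00e-02 -8.36e+01]
```

Call:
step_arm --plan '[-0.038,0.001,0,0,0,-10.4,-0.076,0.002,0,0,0,-20.9,-0.115,0.003,0,0,0,-31.4,-0.153,0.004,0,0,0,-41.8,-0.192,0.005,0,0,0,-52.3,-0.23,0.006,0,0,0,-62.7,-0.268,0.007,0,0,0,-73.2,-0.307,0.008,0,0,0,-83.6,-0.307,0.008,0,0,0,-83.6,-0.307,0.008,0,0,0,-83.6]'

```text
time: 28.95
eef_pos: [0.4065, 0.307, 0.2348]
tcp_rot: [0.001, 1.0, -0.001, -0.0]
ft_force: [0.4, 0.1, -0.8]
width: 0.8
finger_force: 0.0
```

```bash
python3 go.py .406 .308 .078
```

```text
28.95 [0.4065 0.307  0.2348] shift [-0.0004 -0.0012  0.1568] turn [ 0.08  0.05 -0.12]
```

Call:
step_arm --plan '[0,-0.001,0.03,0,0,-0.1,0,-0.001,0.08,0,0,-0.1,0,-0.001,0.11,0,0,-0.1,0,-0.001,0.135,0,0,-0.1,0,-0.001,0.15,0,0,-0.1,0,-0.001,0.157,0,0,-0.1,0,-0.001,0.157,0,0,-0.1,0,-0.001,0.157,0,0,-0.1]'

```text
time: 29.95
eef_pos: [0.4067, 0.3094, 0.0794]
tcp_rot: [-0.001, 1.0, 0.001, 0.0]
ft_force: [0.4, 0.1, 0.2]
width: 0.8
finger_force: 0.0
```

Call:
step_arm --plan '[0,0,0,0,0,0,0,0,0,0,0,0,0,0,0,0,0,0,0,0,0,0,0,0,0,0,0,0,0,0]' --jaw 1

```text
time: 30.58
eef_pos: [0.4064, 0.3088, 0.079]
tcp_rot: [0.0, 1.0, 0.001, 0.0]
ft_force: [-0.5, -2.7, 6.4]
width: 0.657
finger_force: 29.9
```

```bash
python3 go.py .5343 .087 .086
```

```text
30.575 [0.4064 0.3088 0.079 ] shift [ 0.1273  0.2221 -0.0069] turn [ 0.02 -0.01  0.16]
```

Call:
step_arm --plan '[0,0,-0.03,0,0,0,0,0,-0.08,0,0,0,0,0,-0.13,0,0,0,0.015,0.025,-0.145,0,0,0,0.042,0.073,-0.145,0,0,0,0.07,0.122,-0.145,0,0,0,0.098,0.171,-0.145,0,0,0,0.12,0.21,-0.145,0,0,0,0.128,0.222,-0.145,0,0,0,0.128,0.222,-0.125,0,0,0]'

```text
time: 31.82
eef_pos: [0.5359, 0.0869, 0.2038]
tcp_rot: [-0.001, 1.0, 0.0, 0.001]
ft_force: [0.4, 0.7, -3.9]
width: 0.654
finger_force: 30.0
```

Call:
step_arm --plan '[0,0,0.05,0,0,0,0,0,0.09,0,0,0,0,0,0.107,0,0,0,0,0,0.116,0,0,0,0,0,0.1175,0,0,0,0,0,0.1175,0,0,0]'

```text
time: 32.58
eef_pos: [0.535, 0.0873, 0.0868]
tcp_rot: [0.0, 1.0, 0.002, 0.0]
ft_force: [-1.5, -3.7, 0.8]
width: 0.651
finger_force: 30.0
```

```bash
python3 go.py .5343 .087 .086; python3 -c "
from workcell import robot;print(robot.state()['ft_force'])"
```

```text
32.575 [0.535  0.0873 0.0868] shift [-0.0007  0.0003  0.0008] turn [ 0.02 -0.03  0.17]
[-1.53175495 -3.70063574  0.77582296]
```

Call:
step_arm --plan '[0,0,0.0005,0,0,0,0,0,0.0005,0,0,0,0,0,0.0005,0,0,0,0,0,-0.03,0,0,0,0,0,-0.08,0,0,0,0,0,-0.13,0,0,0,0,0,-0.13,0,0,0]' --jaw -0.6

```text
time: 33.45
eef_pos: [0.5373, 0.0884, 0.2207]
tcp_rot: [-0.002, 1.0, 0.002, 0.004]
ft_force: [0.2, 0.4, 0.2]
width: 0.801
finger_force: 0.0
```

```bash
python3 go.py .473 .303 .076
```

```text
33.45 [0.5373 0.0884 0.2207] shift [-0.0648 -0.2144  0.1449] turn [-0.19 -0.46  0.19]
```

Call:
step_arm --plan '[-0.008,-0.03,0,0,0,0.1,-0.023,-0.083,0,0,0,0.1,-0.038,-0.136,0,0,0,0.1,-0.053,-0.19,0,0,0,0.1,-0.0615,-0.2165,0,0,0,0.1,-0.0615,-0.2165,0.02,0,0,0.1,-0.0615,-0.2165,0.05,0,0,0.1,-0.0615,-0.2165,0.07,0,0,0.1,-0.0615,-0.2165,0.07,0,0,0.1]'

```text
time: 34.58
eef_pos: [0.4719, 0.3028, 0.1441]
tcp_rot: [0.001, 1.0, 0.0, -0.001]
ft_force: [0.8, 0.1, 0.7]
width: 0.801
finger_force: 0.0
```

```bash
python3 go.py .473 .303 .076
```

```text
34.575 [0.4719 0.3028 0.1441] shift [ 0.0013 -0.0003  0.0681] turn [0.16 0.15 0.04]
```

Call:
step_arm --plan '[0,0,0.03,0,0,0,0,0,0.055,0,0,0,0,0,0.069,0,0,0,0,0,0.069,0,0,0,0,0,0.069,0,0,0]'

```text
time: 35.2
eef_pos: [0.4734, 0.3042, 0.0781]
tcp_rot: [-0.001, 1.0, 0.001, 0.001]
ft_force: [0.7, 0.4, -0.3]
width: 0.803
finger_force: 0.0
```

Call:
step_arm --plan '[0,0,0,0,0,0,0,0,0,0,0,0,0,0,0,0,0,0,0,0,0,0,0,0,0,0,0,0,0,0]' --jaw 1

```text
time: 35.83
eef_pos: [0.473, 0.3037, 0.0776]
tcp_rot: [-0.0, 1.0, 0.001, 0.0]
ft_force: [-1.8, -1.5, 5.2]
width: 0.592
finger_force: 29.9
```

```bash
python3 go.py .5357 -.0077 .084
```

```text
35.825 [0.473  0.3037 0.0776] shift [ 0.0624  0.3114 -0.0064] turn [-0.01 -0.02  0.06]
```

Call:
step_arm --plan '[0,0,-0.03,0,0,0,0,0,-0.08,0,0,0,0,0,-0.13,0,0,0,0.004,0.025,-0.15,0,0,0,0.015,0.075,-0.15,0,0,0,0.026,0.13,-0.15,0,0,0,0.037,0.185,-0.15,0,0,0,0.05,0.24,-0.15,0,0,0,0.06,0.29,-0.15,0,0,0,0.0625,0.3115,-0.15,0,0,0]'

```text
time: 37.08
eef_pos: [0.535, -0.0102, 0.226]
tcp_rot: [0.0, 1.0, -0.001, -0.001]
ft_force: [0.6, 0.2, -3.2]
width: 0.593
finger_force: 29.8
```

Call:
step_arm --plan '[0,0,0.01,0,0,0,0,0,0.05,0,0,0,0,0,0.1,0,0,0,0,0,0.13,0,0,0,0,0,0.141,0,0,0,0,0,0.1425,0,0,0,0,0,0.1425,0,0,0]'

```text
time: 37.95
eef_pos: [0.5358, -0.0072, 0.0849]
tcp_rot: [-0.0, 1.0, 0.001, 0.0]
ft_force: [-0.3, 0.2, -3.6]
width: 0.589
finger_force: 30.0
```

```bash
python3 go.py .5357 -.0077 .0856
```

```text
37.95 [ 0.5358 -0.0072  0.0849] shift [-0.0001  0.0005 -0.0007] turn [-0.02 -0.04  0.07]
```

Call:
step_arm --plan '[0,0,0.001,0,0,0,0,0,0.0015,0,0,0,0,0,0.0015,0,0,0]'

```text
time: 38.33
eef_pos: [0.536, -0.0072, 0.0846]
tcp_rot: [-0.0, 1.0, 0.001, 0.001]
ft_force: [-5.2, 2.5, 8.9]
width: 0.591
finger_force: 30.0
```

Call:
step_arm --plan '[0,0,0,0,0,0,0,0,0,0,0,0,0,0,0,0,0,0,0,0,-0.03,0,0,0,0,0,-0.08,0,0,0,0,0,-0.13,0,0,0,0,0,-0.13,0,0,0]' --jaw -0.6

```text
time: 39.2
eef_pos: [0.538, -0.0074, 0.2174]
tcp_rot: [-0.001, 1.0, 0.001, 0.004]
ft_force: [0.1, 0.6, -1.3]
width: 0.802
finger_force: 0.0
```

```bash
python3 go.py .541 .298 .0815
```

```text
39.2 [ 0.538  -0.0074  0.2174] shift [ 0.0023 -0.3051  0.1364] turn [-0.1  -0.45  0.07]
```

Call:
step_arm --plan '[0,-0.03,0,0,0,0,0.001,-0.085,0,0,0,0,0.002,-0.14,0,0,0,0,0.003,-0.195,0,0,0,0,0.004,-0.25,0,0,0,0,0.005,-0.29,0,0,0,0,0.0055,-0.3055,0,0,0,0,0.0055,-0.3055,0.02,0,0,0,0.0055,-0.3055,0.05,0,0,0,0.0055,-0.3055,0.06,0,0,0]'

```text
time: 40.45
eef_pos: [0.5399, 0.2964, 0.1508]
tcp_rot: [0.001, 1.0, 0.0, -0.001]
ft_force: [-0.3, -0.6, 0.5]
width: 0.799
finger_force: 0.0
```

Call:
step_arm --plan '[0,0,0.02,0,0,0,0,0,0.05,0,0,0,0,0,0.071,0,0,0,0,0,0.071,0,0,0,0,0,0.071,0,0,0]'

```text
time: 41.08
eef_pos: [0.5415, 0.298, 0.0832]
tcp_rot: [-0.0, 1.0, 0.0, 0.001]
ft_force: [0.2, -0.1, 0.2]
width: 0.801
finger_force: 0.0
```

Call:
step_arm --plan '[0,0,0,0,0,0,0,0,0,0,0,0,0,0,0,0,0,0,0,0,0,0,0,0,0,0,0,0,0,0]' --jaw 1

```text
time: 41.7
eef_pos: [0.5411, 0.2981, 0.0828]
tcp_rot: [-0.0, 1.0, 0.001, 0.0]
ft_force: [-0.7, 1.0, 5.9]
width: 0.603
finger_force: 30.0
```

```bash
python3 go.py .5358 -.0955 .09
```

```text
41.7 [0.5411 0.2981 0.0828] shift [-0.0058  0.3936 -0.0074] turn [-0.04 -0.05  0.06]
```

Call:
step_arm --plan '[0,0,-0.03,0,0,0,0,0,-0.08,0,0,0,0,0,-0.13,0,0,0,0,0.025,-0.15,0,0,0,-0.001,0.075,-0.15,0,0,0,-0.002,0.13,-0.15,0,0,0,-0.003,0.185,-0.15,0,0,0,-0.004,0.24,-0.15,0,0,0,-0.005,0.295,-0.15,0,0,0,-0.006,0.345,-0.15,0,0,0]'

```text
time: 42.95
eef_pos: [0.5333, -0.0497, 0.2308]
tcp_rot: [-0.0, 1.0, -0.0, -0.001]
ft_force: [0.7, 0.3, -3.5]
width: 0.603
finger_force: 30.0
```

Call:
step_arm --plan '[0,0.035,0,0,0,0,0,0.0485,0,0,0,0,0,0.0485,0.03,0,0,0,0,0.0485,0.08,0,0,0,0,0.0485,0.12,0,0,0,0,0.0485,0.138,0,0,0,0,0.0485,0.1425,0,0,0,0,0.0485,0.143,0,0,0,0,0.0485,0.143,0,0,0]'

```text
time: 44.08
eef_pos: [0.5335, -0.0958, 0.0898]
tcp_rot: [0.0, 1.0, 0.001, -0.001]
ft_force: [-8.4, 1.3, 13.5]
width: 0.606
finger_force: 30.0
```

```bash
python3 go.py .5358 -.0955 .0905
```

```text
44.075 [ 0.5335 -0.0958  0.0898] shift [ 0.0023 -0.0003 -0.0007] turn [0.03 0.14 0.08]
```

Call:
step_arm --plan '[0,0,-0.0005,0,0,0,0,0,-0.0005,0,0,0,0,0,-0.0005,0,0,0,0,0,-0.03,0,0,0,0,0,-0.08,0,0,0,0,0,-0.13,0,0,0,0,-0.05,-0.15,0,0,0]' --jaw -0.6

```text
time: 44.95
eef_pos: [0.5364, -0.0469, 0.2422]
tcp_rot: [-0.0, 1.0, -0.001, 0.002]
ft_force: [1.4, 0.7, -0.8]
width: 0.801
finger_force: 0.0
```

Call:
step_arm --plan '[-0.04,-0.03,0,0,0,0,-0.09,-0.06,0,0,0,0,-0.12,-0.12,0,0,0,0,-0.12,-0.18,0,0,0,0,-0.12,-0.24,0,0,0,0,-0.12,-0.3,0,0,0,0,-0.12,-0.3,0,0,0,0,-0.12,-0.3,0,0,0,0]'

```text
time: 45.95
eef_pos: [0.4145, 0.2541, 0.2386]
tcp_rot: [0.0, 1.0, 0.001, -0.0]
ft_force: [-0.3, -0.2, 1.1]
width: 0.8
finger_force: 0.0
```

Run:
```python
from workcell import robot
from h import *
c,d=robot.capture("top");p=robot.camera_params("top");cv2.imwrite("pics/top2.png",c[:,:,::-1])
z=np.load("pics/top0.npz");A=cloud(z["d"],z);B=cloud(d,p)
for n,x,y in(("bottle",.535,-.0955),("tin",.536,-.0085),("can",.534,.086)):
    for P in(A,B):
        m=(np.hypot(P[...,0]-x,P[...,1]-y)<.04)&(P[...,2]>.1);print(n,P[m].mean(0).round(4),rect(P,m))
P=B;m=(np.hypot(P[...,0]-.491,P[...,1]+.299)<.06)&(P[...,2]>.06);print("handle",rect(P,m),np.median(P[m][:,2]))
```

```text
bottle [ 0.5359 -0.0965  0.1157] (array([535.7, -96.5]), array([51. , 50.7]), 89.62, 287)
bottle [ 0.5323 -0.0961  0.1158] (array([533. , -96.3]), array([50.7, 51.2]), 88.95, 284)
tin [ 0.5356 -0.0084  0.1258] (array([536.5,  -9.1]), array([50.6, 51.2]), 88.86, 348)
tin [ 0.5332 -0.0089  0.1253] (array([533.9,  -9.1]), array([50.5, 51.1]), 89.14, 360)
can [0.5337 0.086  0.1244] (array([533.5,  85.4]), array([55.4, 53.1]), 89.42, 335)
can [0.5312 0.0833 0.1244] (array([532.3,  82.8]), array([55.9, 56.1]), 89.09, 338)
handle (array([ 491.8, -300.6]), array([83.3, 13.3]), 12.2, 138) 0.07119005133405762
```

View pics/top2.png

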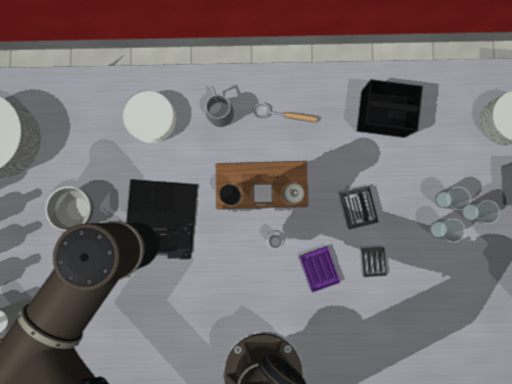

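The canister (231,194), tin (262,193) and bottle (294,192) stand upright within 4 mm of their starts. The insert is in the tray at (359,206), the pitcher and tamper haven't moved, and the arm is clear, so I'm handing in.

```bash
python3 -c "
from workcell import robot;print(robot.sign_off())"
```

```text
the job is handed in; nothing more can be done
None
```

I handed the job in at about 46 s: the insert is fully home in the drip tray, and the canister, bottle and tin are back upright on the board within about 4 mm of where they started; hand-in returned no verdict.

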